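# Lock the floating isolation platform with its hex key

## Task

Lock the floating isolation platform before the microscope is lifted on: take the hex key from its stand, feel gently along the slot in the platform's top for the hex socket hidden at the bottom, and turn the lock screw clockwise, taking a fresh grip on the key as often as needed, until it is fully home. Leave the key standing upright, fully seated in the screw, as the sign that the platform is locked, never press or twist hard, and leave the bystanding labware where it is.

Things in the scene. Friction and masses are not known exactly. Their poses are not given: they have to be found in the camera images.
- platform_top (a point): Centre of the platform's top face, 70 mm above the table. The isolation platform is a fixed white slab 260 mm (its x) by 320 mm (its y), 70 mm high, with grey sides; z up.
- slot (a point): Centre of the slot's mouth, level with the platform's top face; axes as the platform's. The slot is 48 mm long along x, 24 mm wide along y, 20 mm deep with upright walls. It lies at x -30, y -60 mm from platform_top. In it sits the lock screw, on the centre line y = 0 but anywhere from -12 to +12 mm along x, as the core floats: this is not measured and must be felt for.
- slot_bottom (a point): Middle of the slot's flat steel bottom, 20 mm below point slot. The bottom belongs to the floating core; the screw's head, about 30 mm across, lies level with it. In the head is the hex socket, 17.9 mm across flats, its floor 16 mm below this point. Feel with about 5 N; pressing the key on the bottom with over 40 N damages it.
- screw (a joint): Turn of the lock screw, rad: grows clockwise from above, starts between 0 and 0.5, fully home at a hard stop at 4.2. It turns in place, stays where left, drag about 0.15 N m; keep the twist at the stop under 0.5 N m. At 0 two flats of the socket face the slot's +x and -x; at q the socket stands q clockwise from that, repeating every 60 degrees. The key enters if within 5 degrees of it.
- key_grip (a point): Centre of the key's handle, half-way up: a grey square block 26 x 26 mm, 40 mm tall, faces square to this point's x and y, z up along the key. The key is loose, 0.15 to 0.3 kg, and starts upright in the stand with the handle's underside 18 mm above the stand; seated in the screw its underside is 22 mm above the platform.
- key_tip (a point): Tip of the key, on its axis, 78 mm below key_grip; same axes. The steel hex shank, 17 mm across flats (19.6 mm over corners), is 58 mm long from the handle's underside to here, two flats facing +x and -x; its last 1.5 mm is stepped down to 14.5 mm across flats.
- stand: The key's stand: a fixed aluminium block 75 x 75 x 50 mm with a square hole 21 mm wide and 40 mm deep in the middle of its top. Origin at the centre of its underside.
- flask: Bystander: clear culture flask with blue cap, 138 x 56 x 32 mm, lying on the platform. Origin under its body's centre, cap to +x.
- dish: Bystander: round dish, 80 mm across, 14 mm high, on the platform. Origin at the centre of its underside.
- driver: Bystander: screwdriver about 190 mm long lying on the table.
Mind the look-alikes: they are no part of the job. Of the things that look like the part that bears key_grip, the smaller one is meant.

How it is judged:
By the outcome, as a careful person would: the job done as asked, in the order asked, and still so for the second after the job is handed in, with the robot touching nothing.
It also fails if it takes over 69 s, if anything falls off the work surface, if the arm or the gripper's body presses on something with over 40 N, if the wrist force passes 120 N, or if a joint passes its speed limit or range.

## Robot

A 6-joint arm with a two-finger parallel gripper is mounted at the origin on the work surface. World frame = base frame: x ahead of the robot, y to its left, z up, the work surface at z = 0. Lengths are in mm, angles in degrees, forces in N, time in s.
With the tool pointing down it reaches from about 300 to 850 mm from the base axis. Payload 4.2 kg.
Tool frame: the origin (TCP) lies at the very end of the fingers, on their centre line; the grasp point (between the pads) lies 19 mm behind it; x points along the fingers, z is the direction in which the jaws open and shut, and the axes are right-handed (so a half turn about x gives the same grasp; the last joint's range is limited). The gripper opens to 91 mm and grips with 3 to 60 N. Pads are 32 mm wide; open, the fingers measure 118 mm over their backs; the gripper's body (76 mm by 178 mm) begins 60 mm behind the grasp point.
Start: joints at [70.76, 18.312, 89.639, -0, 72.044, -1.146], TCP at [178.584, 546.581, 213.976] pointing down, gripper open.
Joint ranges: [-177.97, 177.97], [-48.28, 115.42], [12.27, 149.76], [-77.06, 257.06], [2.81, 150.46], [-146.56, 146.56]. Speed limits (degrees/s): [147.25, 147.25, 180, 180, 180, 180].

## Interface

Orientations are given as [roll, pitch, yaw] about the fixed x, y, z axes, in that order (R = Rz(yaw) Ry(pitch) Rx(roll)).
In Python, from workcell import state, grab_frame, camera_info, env, search_frame, place_of gives the robot as it stands.
- The arm moves only by the tool drive_tool, never from a script. Its argument "plan" is a list of rows, each a list of 7 numbers: the turn, a rotation vector about the world's x, y, z in degrees, then the shift along the world's x, y, z in mm, then the finger opening in mm, from 0 to 91.2. In form: [[wx, wy, wz, dx, dy, dz, jaw], ...]. A call has 1 to 10 rows; each row is the pose to reach, as a shift and turn from the pose measured when the call began; what a row does not reach only later rows make up. A row lasts 1/8 s, in which the tool goes at most 62.5 mm and 10.7 degrees, less where a joint would pass 70% of its speed; a pose out of reach is approached as far as the arm can. A call with a gripper value outside its range is refused whole. The fingers move at their own pace and stop on an object; "grip_force" is the grip in N (left out, the last holds). Time passes only in rows, so rows that repeat a pose let the fingers close. It gives the time, the measured TCP pose, the force and the opening at its end, in the units of the state.
- state(): the state, without advancing time (a new reading comes with each control period).
- grab_frame(name): name is "scene" or "top" or "wrist"; returns the picture (400x640x3 uint8, red, green, blue); there is no depth.
- camera_info(name): a dict with "intrinsics" (3x3 intrinsics, pixels), "k1" (the pictures are not rectified: a ray, as slopes to the right and down, at radius r is drawn at 1 + k1 r^2 times it, then the intrinsics apply), "origin" and "orientation" of the camera in the world; the wrist camera has in their place "hand_eye" (4x4, takes a point from camera to tool coordinates, whose origin is the TCP and whose axes are the tool frame's). Camera axes: x right, y down, z forward; pixel columns grow to the right and rows downward; lengths in mm; the calibration is good to about 2 mm. A picture is of the moment at which its call begins: read the wrist's pose just before it. camera_info takes no time and is no camera call.
- env.job_done(): hands the job in, once; it reports no verdict.
Trained networks look in the newest picture that a camera, given by its name, has taken for a name from the list of things; names that differ only in an ending like _2 or _b are one class to them, and where a whole thing is asked for, a point or a joint stands for the part that bears it (a point fixed in the world has none). Each returns a list of dicts, best first, with "p" (0 to 1); they miss things now and then, are a little off and sometimes report something else, mostly with a low value. They report only what shows in the picture. A call takes as long as a camera call. They do not tell look-alikes from the thing itself.
- search_frame(camera, label): "rect" ([left, top, right, bottom] as shares, 0 to 1, of the picture: columns of its width, rows of its height, round what is visible of it).
- place_of(camera, label): "location" ([column, row] as shares, 0 to 1, of the picture: columns of its width, rows of its height: a listed point, or the origin of a listed thing).
The state is a dict: "time_s": time; "qpos": joint angles; "qvel": joint speeds; "effort": joint torques, N m; "ee_pos": TCP position; "ee_rot": TCP orientation; "force": force on the tool from outside, world axes, zero at the start; "torque": the same for the moment, N m; "gripper_width": finger opening in mm.
Only numpy, scipy, OpenCV 4.12 (cv2) and the standard library are available. Lean on these libraries where they do the work, as an engineer would, in place of code of your own. Each camera call takes 0.05 s, during which the arm holds its last target. There are 200 camera calls.

## Working session

There is one attempt and no reset: what is moved stays moved. The work goes in short steps, Python scripts to look and compute and a tool call to move; the robot and the scene stay as the last step left them, time stands still between calls to the robot, and variables do not carry over. Pictures are saved under pics/ and viewed, about 8 in all and at most 12, crops included, and the job is handed in when it is done.

Besides the shell and the picture viewer there is one more tool, called after ">>>" in YAML: its name, and indented under it one key for each argument. drive_tool: Moves the arm, as the interface text tells. Its arguments: {"type":"object","properties":{"plan":{"type":"array"},"grip_force":{"type":"number"}},"required":["plan"]}

```bash
mkdir -p pics; cat > h.py <<'E'
import numpy as np, cv2
from scipy.spatial.transform import Rotation as R
from workcell import state, grab_frame, camera_info, env, search_frame, place_of
def Rm(o):
    o=np.array(o,float)
    return o if o.shape==(3,3) else R.from_euler('xyz',o,degrees=True).as_matrix()
def cam(name,s=None):
    c=camera_info(name); K=np.array(c['intrinsics'],float)
    if 'hand_eye' in c:
        s=s or state(); T=np.eye(4);T[:3,:3]=Rm(s['ee_rot']);T[:3,3]=s['ee_pos']
        T=T@np.array(c['hand_eye']); return K,c['k1'],T[:3,:3],T[:3,3]
    return K,c['k1'],Rm(c['orientation']),np.array(c['origin'],float)
def ray(name,uv,s=None):
    K,k,Rc,o=cam(name,s); d=np.linalg.inv(K)@[uv[0],uv[1],1]; x=d[:2].copy()
    for _ in range(20): x=d[:2]/(1+k*(x@x))
    v=Rc@[x[0],x[1],1]; return o,v/np.linalg.norm(v)
def onz(name,uv,z,s=None):
    o,v=ray(name,uv,s); return o+v*(z-o[2])/v[2]
def proj(name,p,s=None):
    K,k,Rc,o=cam(name,s); q=Rc.T@(np.array(p)-o); x=q[:2]/q[2]; x=x*(1+k*(x@x)); return (K@[x[0],x[1],1])[:2]
def tri(*rs):
    A=0;b=0
    for o,v in rs: M=np.eye(3)-np.outer(v,v);A=A+M;b=b+M@o
    return np.linalg.solve(A,b)
def save(name,f): 
    im=grab_frame(name); cv2.imwrite('pics/'+f,im[:,:,::-1]); return im
E
python3 - <<'E'
from h import *
np.set_printoptions(precision=1,suppress=True)
print(state())
print(camera_info('wrist'));print(camera_info('top'))
a=save('scene','s1.png');b=save('top','t1.png')
for n in ['scene','top']:
  for l in ['platform_top','slot','key_grip','key_tip','stand','flask','dish','driver']:
    print(n,l,[(round(d['p'],2),np.round(np.array(d['location'])*[640,400],1).tolist()) for d in place_of(n,l)[:4]])
cv2.imwrite('pics/st.png',cv2.resize(np.vstack([a,b])[:,:,::-1],(480,600)))
E
```

```text
{'time_s': 0.0, 'qpos': array([70.8, 18.4, 89.7, -0. , 72. , -1.1]), 'qvel': array([ 0. , -0.1,  0.1,  0. , -0.1,  0.1]), 'effort': array([  0. , -41.2, -23.2,   0.1,   0. ,  -0. ]), 'ee_pos': array([178.4, 546.1, 213.1]), 'ee_rot': array([-179.9,   89.9, -108. ]), 'force': array([ 0.5, -0.6, -0.3]), 'torque': array([ 0., -0.,  0.]), 'gripper_width': 91.3336410081256}
{'intrinsics': array([[295.4,   0. , 321.2],
       [  0. , 295.4, 199.7],
       [  0. ,   0. ,   1. ]]), 'k1': -0.016530643069000223, 'hand_eye': array([[  -0. ,   -0.3,    1. , -169.3],
       [  -0. ,   -1. ,   -0.3,   77.6],
       [   1. ,   -0. ,    0. ,    0.4],
       [   0. ,    0. ,    0. ,    1. ]])}
{'intrinsics': array([[370.2,   0. , 319.6],
       [  0. , 370.2, 199.3],
       [  0. ,   0. ,   1. ]]), 'k1': -0.012146132190900924, 'origin': array([458.7, -17.5, 932.9]), 'orientation': array([-172.5,   -1.6,  -91.5])}
scene platform_top [(0.65, [246.9, 276.1]), (0.3, [216.3, 306.0])]
scene slot [(0.63, [217.2, 306.6])]
scene key_grip [(0.59, [365.5, 142.2]), (0.56, [312.5, 109.3])]
scene key_tip [(0.94, [310.0, 145.3]), (0.82, [366.0, 166.2])]
scene stand [(0.66, [359.0, 169.4])]
scene flask [(0.74, [275.1, 227.3]), (0.18, [408.7, 191.6])]
scene dish [(0.74, [281.7, 334.6])]
scene driver [(0.8, [406.8, 193.2])]
top platform_top [(0.71, [382.9, 204.4])]
top slot []
top key_grip [(0.75, [241.9, 187.5]), (0.59, [239.2, 244.9])]
top key_tip [(0.73, [246.3, 191.3]), (0.6, [248.5, 239.7]), (0.53, [248.5, 191.0])]
top stand []
top flask [(0.78, [341.5, 213.5]), (0.51, [407.8, 211.5])]
top dish [(0.62, [403.7, 165.8])]
top driver [(0.76, [250.7, 154.7])]
```

View pics/s1.png

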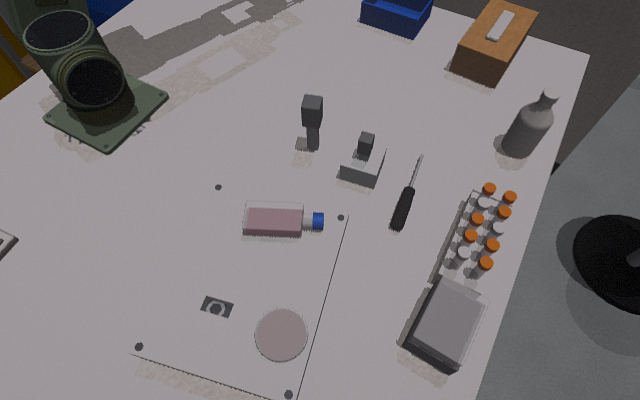

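View pics/t1.png

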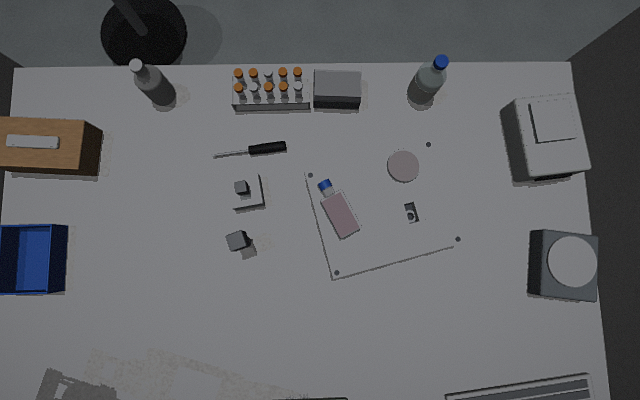

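```bash
python3 - <<'E'
from h import *
np.set_printoptions(precision=1,suppress=True)
m=[onz('top',p,70) for p in [(310,175),(429,144.5),(458,239),(337,272)]]
print(np.array(m), 'centre',np.mean(m,0))
d=m[0]-m[1]; e=m[1]-m[2]; f=m[0]-m[3]
print('yaw',np.degrees(np.arctan2(-d[0],d[1])),np.degrees(np.arctan2(e[1],e[0])),np.degrees(np.arctan2(f[1],f[0])))
print('slot',onz('top',(411,212),70), onz('scene',(217,306.6),70), 'plat scene',onz('scene',(246.9,276),70))
print('key', tri(ray('top',(241.9,187.5)),ray('scene',(365.5,142.2))),onz('top',(241.9,187.5),88),onz('scene',(365.5,142.2),88))
print('decoy', tri(ray('top',(239,243)),ray('scene',(312.5,109.3))))
print(camera_info('scene')['origin'], camera_info('wrist')['hand_eye'])
s=state(); print(s['time_s'],s['ee_pos'],Rm(s['ee_rot']),proj('wrist',[270,230,88],s))
a=cv2.imread('pics/t1.png');b=cv2.imread('pics/s1.png')
cv2.imwrite('pics/z1.png',np.hstack([cv2.resize(a[165:265,210:280],(420,600),interpolation=cv2.INTER_CUBIC)[:, :380],cv2.resize(b[90:195,290:360+36],(420,420)),]) if 0 else np.hstack([cv2.resize(a[165:265,215:280],(390,600),interpolation=2),cv2.resize(b[90:190,290:355],(390,600),interpolation=2)]))
E
```

```text
[[ 630.3  -23.4   70. ]
 [ 699.5 -313.2   70. ]
 [ 470.3 -367.1   70. ]
 [ 402.4  -80.1   70. ]] centre [ 550.6 -196.    70. ]
yaw 13.43242641347942 13.23701329497799 13.984566668045474
slot [ 536.6 -259.5   70. ] [ 537.5 -260.5   70. ] plat scene [ 549.5 -195.8   70. ]
key [600.5 133.6  92. ] [600.8 134.   88. ] [599.8 137.1  88. ]
decoy [476.6 138.4 112.4]
[ 768.1 -336.2  692.8] [[  -0.    -0.3    1.  -169.3]
 [  -0.    -1.    -0.3   77.6]
 [   1.    -0.     0.     0.4]
 [   0.     0.     0.     1. ]]
0.9 [178.6 546.6 214. ] [[ 0.  -1.   0.3]
 [ 0.   0.3  1. ]
 [-1.  -0.   0. ]] [ 97.4 341. ]
```

View pics/z1.png

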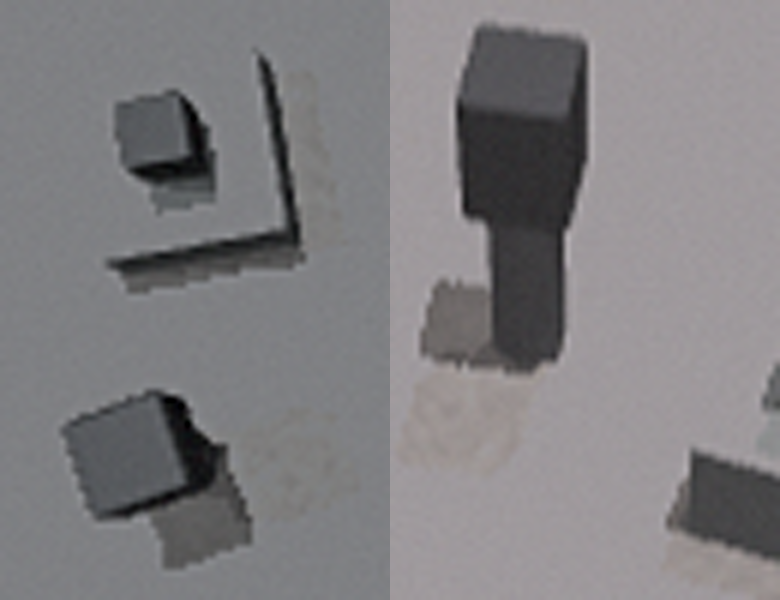

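Picture notes: the stand with the smaller handle is at top-view (241,187). The larger look-alike stands at (238,241), and the slot is at (411,212). I'll look down the slot with the wrist camera before fetching the key.

>>> drive_tool:
  plan:
    - [0,0,4,60,-20,0,91]
    - [0,0,8,90,-75,0,91]
    - [0,0,12,120,-130,0,91]
    - [0,0,15,150,-190,0,91]
    - [0,0,18,180,-250,0,91]
    - [0,0,21,210,-310,0,91]
    - [0,0,24,240,-370,0,91]
    - [0,0,26,270,-430,0,91]
    - [0,0,28,300,-490,0,91]
    - [0,0,30,330,-550,0,91]

```text
time_s: 2.15
ee_pos: [494.6, 24.1, 214.3]
ee_rot: [-77.6, 89.9, 24.3]
force: [1.4, 0.5, -0.0]
gripper_width: 90.9
```

>>> drive_tool:
  plan:
    - [0,0,0,30,-60,-10,91]
    - [0,0,0,60,-120,-30,91]
    - [0,0,0,85,-180,-60,91]
    - [0,0,0,103,-239,-94,91]
    - [0,0,0,103,-239,-94,91]
    - [0,0,0,103,-239,-94,91]

```text
time_s: 2.9
ee_pos: [597.2, -215.9, 118.8]
ee_rot: [26.4, 89.9, 128.2]
force: [-0.1, 0.5, 0.3]
gripper_width: 90.9
```

```bash
python3 - <<'E'
from h import *
np.set_printoptions(precision=2,suppress=True)
s=state(); print(s['time_s'],s['ee_pos'],s['ee_rot'],s['qpos'])
a=save('wrist','w1.png'); 
for l in ['slot','slot_bottom','screw']:
  try: r=place_of('wrist',l)
  except Exception as e: print(e); continue
  for d in r[:3]: uv=np.array(d['location'])*[640,400]; print(l,d['p'],uv,onz('wrist',uv,70,s),onz('wrist',uv,50,s))
p=proj('wrist',[536,-260,55],s); print(p)
u,v=map(int,p); c=a[max(0,v-55):v+55,max(0,u-65):u+65]; print(max(0,v-55),max(0,u-65))
cv2.imwrite('pics/w1z.png',cv2.resize(c[:,:,::-1],None,fx=5,fy=5,interpolation=2))
E
```

```text
2.9 [ 597.25 -215.94  118.81] [ 26.42  89.88 128.24] [ -20.95   27.64   89.1     0.07   63.37 -122.81]
slot 0.64 [276.1 127.2] [ 535.57 -261.19   70.  ] [ 536.84 -263.9    50.  ]
slot_bottom 0.8 [281.73 125.  ] [ 533.23 -257.49   70.  ] [ 534.29 -259.86   50.  ]
it knows: dish, driver, flask, key_grip, key_tip, platform_top, slot, slot_bottom, stand
[280.35 127.39]
72 215
```

View pics/w1z.png

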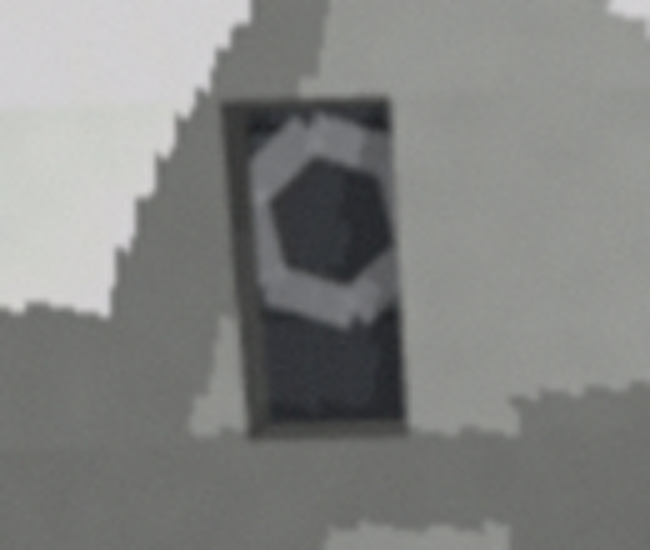

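```bash
python3 - <<'E'
from h import *
np.set_printoptions(precision=2,suppress=True)
s={'ee_pos':[597.25,-215.94,118.81],'ee_rot':[26.42,89.88,128.24]}
f=lambda p,z:onz('wrist',np.array(p)/5+[215,72],z,s)[:2]
M=np.array([f(p,70) for p in [(225,103),(388,98),(407,435),(250,437)]]); c=M.mean(0); print('mouth',M,c)
ex=M[0]-M[3]; ex2=M[1]-M[2]; ey=M[0]-M[1]; ang=lambda v:np.degrees(np.arctan2(v[1],v[0]))
print(ang(ex),ang(ex2),ang(ey)-90,np.linalg.norm(ex),np.linalg.norm(ey))
H=np.array([f(p,50) for p in [(320,158),(272,198),(283,265),(340,282),(390,240),(378,178)]])
hc=(H.max(0)+H.min(0))/2; print('hex',H,H.mean(0))
r=H-H.mean(0); print([ang(v) for v in r],np.linalg.norm(r,axis=1))
w=np.radians(13.5); E=np.array([[np.cos(w),np.sin(w)],[-np.sin(w),np.cos(w)]])
print('hex in slot frame',E@(H.mean(0)-c), 'circle est',E@(f((328,222),50)-c))
# edges normals
for i in range(6): print(round(ang(H[(i+1)%6]-H[i])%60,1),end=' ')
E
```

```text
mouth [[ 514.64 -276.08]
 [ 509.37 -253.93]
 [ 555.09 -242.73]
 [ 560.11 -265.4 ]] [ 534.8  -259.54]
-166.7835918054388 -166.23495712047247 -166.61604250216368 46.70807050248853 22.775450412333033
hex [[ 518.95 -264.63]
 [ 526.29 -270.92]
 [ 535.9  -267.62]
 [ 536.65 -258.44]
 [ 528.77 -251.9 ]
 [ 520.04 -255.38]] [ 527.77 -261.48]
[np.float64(-160.3218754268255), np.float64(-98.87732238829861), np.float64(-37.03463638427536), np.float64(18.920169561740973), np.float64(84.03683577805806), np.float64(141.71243225444434)] [ 9.36  9.55 10.19  9.39  9.63  9.85]
hex in slot frame [-7.3  -0.25] circle est [-7.09 -0.65]
19.4 18.9 25.4 20.3 21.7 23.3
```

The wrist picture shows the slot and the hex socket clearly. The socket is about -7.3 mm along the slot and q is about 22°, so the key should enter at a yaw of about -8.6° (mod 60). Next is the key.

>>> drive_tool:
  plan:
    - [0,0,0,0,40,60,91]
    - [0,0,0,0,100,70,91]
    - [0,0,0,0,160,70,91]
    - [0,0,0,0,220,70,91]
    - [0,0,0,0,280,65,91]
    - [0,0,0,2,325,55,91]
    - [0,0,0,3,350,41,91]
    - [0,0,0,3,350,41,91]
    - [0,0,0,3,350,41,91]

```text
time_s: 4.18
ee_pos: [600.6, 136.5, 163.6]
ee_rot: [-92.8, 89.8, 9.3]
force: [0.8, -0.6, 0.4]
gripper_width: 91.2
```

```bash
python3 - <<'E'
from h import *
np.set_printoptions(precision=2,suppress=True)
s=state(); print(s['time_s'],s['ee_pos'],s['ee_rot'],s['qpos'])
a=save('wrist','w2.png'); 
for d in place_of('wrist','key_grip')[:3]: uv=np.array(d['location'])*[640,400]; print(d['p'],uv,onz('wrist',uv,88,s))
u,v=map(int,proj('wrist',[600.5,134,90],s)); print(u,v)
v0,u0=max(0,v-60),max(0,u-80); c=a[v0:v0+120,u0:u0+160]; print(v0,u0)
cv2.imwrite('pics/w2z.png',cv2.resize(c[:,:,::-1],None,fx=5,fy=5,interpolation=2))
E
```

```text
4.175 [600.62 136.5  163.55] [-92.76  89.79   9.31] [ 11.74  23.8   88.65  -0.01  67.33 -90.33]
0.96 [320.19 206.88] [599.6  136.06  88.  ]
0.96 [358.21  53.72] [474.72 138.93  88.  ]
317 208
148 237
```

View pics/w2z.png

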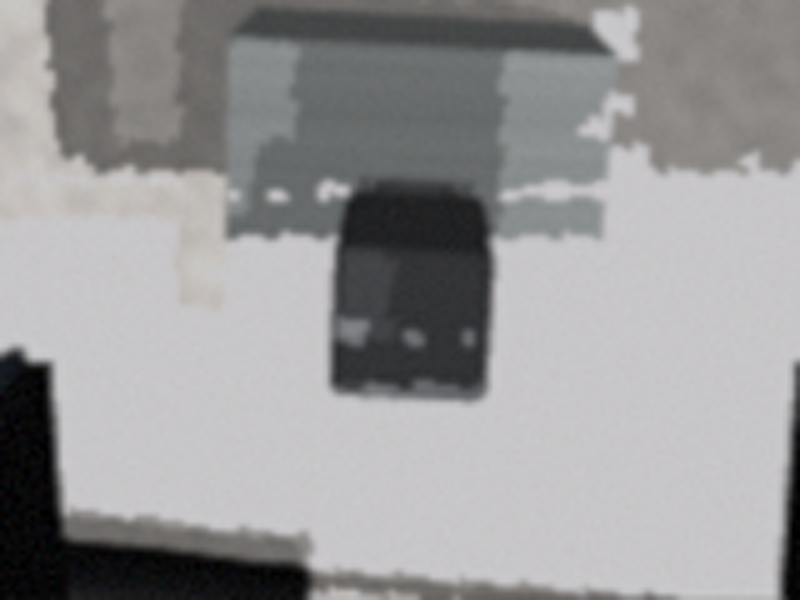

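```bash
python3 - <<'E'
from h import *
np.set_printoptions(precision=2,suppress=True)
s={'ee_pos':[600.62,136.5,163.55],'ee_rot':[-92.76,89.79,9.31]}
f=lambda p,z:onz('wrist',np.array(p)/5+[237,148],z,s)[:2]
ang=lambda v:np.degrees(np.arctan2(v[1],v[0]))
M=np.array([f(p,108) for p in [(333,393),(486,397),(490,247),(343,247)]]);print(M,M.mean(0))
for i in range(4): e=M[(i+1)%4]-M[i]; print(np.linalg.norm(e),ang(e))
B=np.array([f(p,50) for p in [(228,38),(612,55)]]); e=B[1]-B[0]; print('stand edge',B,np.linalg.norm(e),ang(e))
E
```

```text
[[612.68 125.11]
 [608.17 149.58]
 [583.33 144.6 ]
 [588.17 121.9 ]] [598.08 135.3 ]
24.884418284574238 100.43700414298374
25.334685810668848 -168.66933205112994
23.209801787078955 -77.95632804936378
24.714464980997175 7.448269182811284
stand edge [[568.6   92.68]
 [556.44 165.2 ]] 73.53780993287852 99.51721110736892
```

>>> drive_tool:
  plan:
    - [0,0,-2,-1,-1,-25,91]
    - [0,0,-2,-1,-1,-50,91]
    - [0,0,-2,-1,-1,-75,80]
    - [0,0,-2,-1,-1,-93,60]
    - [0,0,-2,-1,-1,-93,45]
    - [0,0,-2,-1,-1,-93,33]
    - [0,0,-2,-1,-1,-93,22]
    - [0,0,-2,-1,-1,-93,20]
    - [0,0,-2,-1,-1,-93,20]
    - [0,0,-2,-1,-1,-93,20]
  grip_force: 25

```text
time_s: 5.52
ee_pos: [600.1, 134.7, 70.9]
ee_rot: [-90.2, 89.7, 9.8]
force: [-0.2, -0.2, 3.0]
gripper_width: 26.0
```

```bash
python3 - <<'E'
from h import *
s=state(); print(s)
E
```

```text
{'time_s': 5.525, 'qpos': array([ 1.15848025e+01,  2.84449452e+01,  9.55548134e+01, -9.45404703e-03,
        5.57483715e+01, -8.83891568e+01]), 'qvel': array([ 0.03281072,  0.02496362, -0.12425598,  0.1245756 ,  0.07110697,
       -0.06305508]), 'effort': array([ 4.71947284e-02, -4.55759490e+01, -1.91679311e+01, -1.64691224e-03,
       -8.99816584e-02,  3.53267887e-04]), 'ee_pos': array([600.14813935, 134.71924658,  70.9225217 ]), 'ee_rot': array([-90.17154129,  89.7480085 ,   9.80772185]), 'force': array([-0.203847  , -0.2411436 ,  3.00152007]), 'torque': array([ 0.02938227,  0.08153746, -0.00392148]), 'gripper_width': 26.041122355299535}
```

>>> drive_tool:
  plan:
    - [0,0,0,0,0,8,20]
    - [0,0,0,0,0,22,20]
    - [0,0,0,0,0,40,20]
    - [0,0,0,0,0,65,20]
    - [0,0,0,0,0,90,20]
    - [0,0,0,0,0,112,20]
    - [0,0,0,0,0,125,20]
    - [0,0,0,0,0,125,20]

```text
time_s: 6.52
ee_pos: [600.6, 134.8, 197.1]
ee_rot: [-89.6, 89.6, 10.4]
force: [-0.2, 0.0, -2.1]
gripper_width: 25.8
```

>>> drive_tool:
  plan:
    - [0,0,-2,-5,-20,0,20]
    - [0,0,-4,-12,-65,0,20]
    - [0,0,-6,-20,-110,0,20]
    - [0,0,-8,-28,-155,0,20]
    - [0,0,-10,-36,-200,0,20]
    - [0,0,-12,-44,-245,0,20]
    - [0,0,-14,-52,-290,0,20]
    - [0,0,-16,-60,-335,0,20]
    - [0,0,-18,-67,-370,0,20]
    - [0,0,-18.6,-72,-390,0,20]

```text
time_s: 7.78
ee_pos: [526.8, -257.1, 196.1]
ee_rot: [-84.4, 89.7, -3.2]
force: [-0.6, -0.5, -1.9]
gripper_width: 26.1
```

```bash
python3 - <<'E'
from h import *
s=state(); print(s)
np.set_printoptions(precision=2,suppress=True)
z=s['ee_pos'][2]
s0=save('scene','s2.png')
for n,l in [('scene','key_grip'),('scene','key_tip')]:
  for d in place_of(n,l)[:3]: uv=np.array(d['location'])*[640,400]; print(n,l,d['p'],uv,onz(n,uv,z+17 if l=='key_grip' else z-61))
a=save('wrist','w3.png')
for d in place_of('wrist','key_grip')[:3]: uv=np.array(d['location'])*[640,400]; print('w',d['p'],uv,onz('wrist',uv,z+17,s))
for d in place_of('wrist','key_tip')[:3]: uv=np.array(d['location'])*[640,400]; print('w',d['p'],uv,onz('wrist',uv,z-61,s))
u,v=map(int,proj('scene',s['ee_pos'],s)); c=cv2.resize(s0[v-45:v+75,u-60:u+60],(480,480),interpolation=2)
cv2.imwrite('pics/c3.png',np.hstack([c,cv2.resize(a[60:360,220:420],(320,480),interpolation=2)])[:,:,::-1])
E
```

```text
{'time_s': 7.775, 'qpos': array([ -27.19934728,   19.86017741,   89.96861525,    0.10904155,
         69.94152434, -108.43843018]), 'qvel': array([-14.37053048,   2.56619422,  -4.17440058,   1.16766766,
         1.71432896, -11.08056506]), 'effort': array([ 5.40369172e-01, -4.36625218e+01, -2.35298127e+01, -2.08725999e-01,
       -5.48908050e-03,  1.57081909e-01]), 'ee_pos': array([ 526.84186905, -257.14793967,  196.08685623]), 'ee_rot': array([-84.36971666,  89.7484827 ,  -3.16782744]), 'force': array([-0.55728276, -0.46496258, -1.89365666]), 'torque': array([-0.0015186 ,  0.01722889,  0.01252408]), 'gripper_width': 26.051241368544044}
scene key_grip 0.71 [311.42 109.6 ] [528.26  56.92 213.09]
scene key_grip 0.57 [183.3 269.2] [ 523.94 -260.52  213.09]
scene key_tip 0.84 [313.28 145.68] [535.61  47.64 135.09]
scene key_tip 0.76 [203.52 287.88] [ 528.11 -256.16  135.09]
w 0.7 [322.5 254.2] [ 524.71 -255.58  213.09]
w 0.78 [319.87 212.92] [ 526.1  -257.54  135.09]
```

View pics/c3.png

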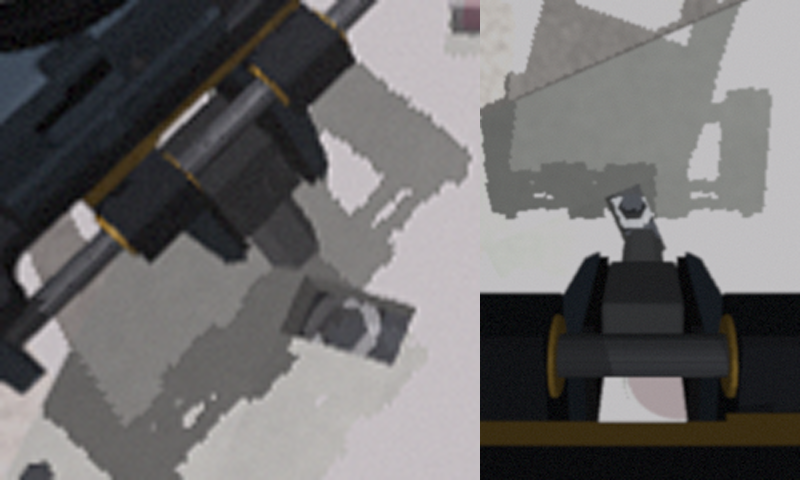

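>>> drive_tool:
  plan:
    - [0,0,0.2,1.2,-4,-15,20]
    - [0,0,0.2,1.2,-4,-30,20]
    - [0,0,0.2,1.2,-4,-45,20]
    - [0,0,0.2,1.2,-4,-58,20]
    - [0,0,0.2,1.2,-4,-58,20]
    - [0,0,0.2,1.2,-4,-58,20]

```text
time_s: 8.82
ee_pos: [530.2, -258.2, 139.3]
ee_rot: [-85.9, 89.6, -4.3]
force: [0.0, -0.2, -1.7]
gripper_width: 25.6
```

```bash
cat > st.py <<'E'
from h import *
s=state(); np.set_printoptions(precision=2,suppress=True)
Rt=Rm(s['ee_rot']); print(s['time_s'],s['ee_pos'],'theta',np.degrees(np.arctan2(Rt[1,2],Rt[0,2])),'tilt x-axis',Rt[:,0],'F',s['force'],'T',s['torque'],'q',s['qpos'],'w',s['gripper_width'])
E
python3 - <<'E'
from st import *
a=save('wrist','w4.png'); cv2.imwrite('pics/w4z.png',cv2.resize(a[140:260,250:390],(700,600),interpolation=2)[:,:,::-1])
for d in place_of('wrist','key_tip')[:3]: uv=np.array(d['location'])*[640,400]; print('w',d['p'],uv,onz('wrist',uv,s['ee_pos'][2]-61,s))
E
```

```text
8.825 [ 530.23 -258.23  139.28] theta 81.64432213037391 tilt x-axis [ 0.01 -0.   -1.  ] F [ 0.05 -0.19 -1.75] T [-0.01  0.01 -0.03] q [ -27.17   22.59   94.41    0.18   62.63 -108.9 ] w 25.64952735590255
w 0.76 [318.98 211.28] [ 528.14 -259.17   78.28]
```

View pics/w4z.png

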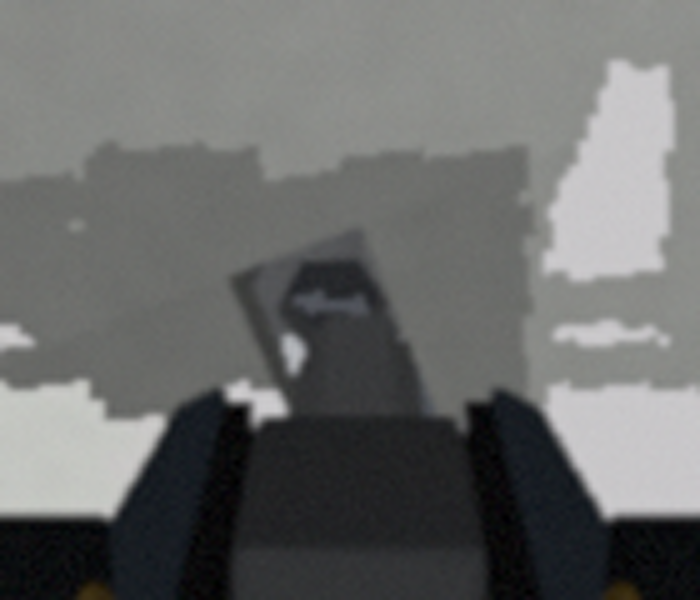

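>>> drive_tool:
  plan:
    - [0,0.4,-0.2,-1.5,-2.6,0,20]
    - [0,0.4,-0.2,-1.5,-2.6,0,20]
    - [0,0.4,-0.2,-1.5,-2.6,-6,20]
    - [0,0.4,-0.2,-1.5,-2.6,-12,20]
    - [0,0.4,-0.2,-1.5,-2.6,-18,20]
    - [0,0.4,-0.2,-1.5,-2.6,-23,20]
    - [0,0.4,-0.2,-1.5,-2.6,-25,20]
    - [0,0.4,-0.2,-1.5,-2.6,-26,20]

```text
time_s: 9.93
ee_pos: [528.9, -260.9, 113.6]
ee_rot: [-133.9, 89.9, -52.5]
force: [0.3, -0.2, -0.9]
gripper_width: 25.7
```

```bash
python3 st.py
```

```text
9.925 [ 528.87 -260.88  113.55] theta 81.44471609436219 tilt x-axis [ 0. -0. -1.] F [ 0.33 -0.17 -0.89] T [-0.02  0.   -0.05] q [ -27.36   24.08   96.1    -0.03   59.77 -108.79] w 25.690168465293834
```

>>> drive_tool:
  plan:
    - [0,0,0,0,0,-1,20]
    - [0,0,0,0,0,-2,20]
    - [0,0,0,0,0,-3,20]
    - [0,0,0,0,0,-3,20]

```text
time_s: 10.42
ee_pos: [528.9, -260.9, 110.5]
ee_rot: [-133.6, 89.9, -52.2]
force: [0.8, 0.3, -1.8]
gripper_width: 25.8
```

>>> drive_tool:
  plan:
    - [0,0,0,0,0,-0.7,20]
    - [0,0,0,0,0,-1.4,20]
    - [0,0,0,0,0,-2,20]
    - [0,0,0,0,0,-2,20]

```text
time_s: 10.92
ee_pos: [529.0, -260.9, 109.2]
ee_rot: [-123.6, 89.9, -42.1]
force: [-0.7, 0.9, 4.1]
gripper_width: 26.0
```

>>> drive_tool:
  plan:
    - [0,0,0,0.7,0.2,0,20]
    - [0,0,0,1.5,0.4,0,20]
    - [0,0,0,2,0.5,0,20]
    - [0,0,0,2,0.5,0,20]

```text
time_s: 11.42
ee_pos: [530.1, -260.8, 109.2]
ee_rot: [164.2, 89.9, -114.3]
force: [-4.9, -1.5, 4.4]
gripper_width: 26.1
```

```bash
python3 st.py
```

```text
11.425 [ 530.06 -260.82  109.22] theta 81.4687400952425 tilt x-axis [-0. -0. -1.] F [-4.89 -1.5   4.37] T [-0.33  1.27  0.09] q [ -27.25   24.43   96.22   -0.12   59.35 -108.66] w 26.072898427085637
```

>>> drive_tool:
  plan:
    - [0,0,0,-1.5,-0.3,0,20]
    - [0,0,0,-3,-0.7,0,20]
    - [0,0,0,-4,-0.9,0,20]
    - [0,0,0,-4.5,-1,0,20]
    - [0,0,0,-4.5,-1,0,20]

```text
time_s: 12.05
ee_pos: [527.0, -261.7, 109.4]
ee_rot: [-118.2, 89.8, -36.7]
force: [5.6, 2.2, -0.3]
gripper_width: 25.9
```

```bash
python3 st.py
```

```text
12.05 [ 527.01 -261.75  109.35] theta 81.44760818005349 tilt x-axis [ 0. -0. -1.] F [ 5.62  2.16 -0.35] T [ 0.39 -1.24 -0.03] q [ -27.52   24.15   96.67   -0.03   59.01 -108.95] w 25.854196522686724
```

>>> drive_tool:
  plan:
    - [0,0,0,1.5,0.5,0,20]
    - [0,0,0,1.3,1.5,0,20]
    - [0,0,0,1.0,2.7,0,20]
    - [0,0,0,1.0,2.9,0,20]
    - [0,0,0,1.0,2.9,0,20]

```text
time_s: 12.68
ee_pos: [527.6, -260.7, 109.4]
ee_rot: [-152.9, 89.7, -71.4]
force: [-0.1, -5.6, -0.1]
gripper_width: 25.7
```

>>> drive_tool:
  plan:
    - [0,0,0,0.3,-1.5,0,20]
    - [0,0,0,0.6,-3,0,20]
    - [0,0,0,0.9,-4.2,0,20]
    - [0,0,0,0.9,-4.2,0,20]
    - [0,0,0,0.9,-4.2,0,20]

```text
time_s: 13.3
ee_pos: [528.0, -263.9, 109.2]
ee_rot: [-162.2, 89.8, -80.7]
force: [-0.6, 5.1, 3.3]
gripper_width: 25.7
```

```bash
python3 st.py
```

```text
13.3 [ 528.02 -263.93  109.19] theta 81.49436128261502 tilt x-axis [ 0. -0. -1.] F [-0.58  5.14  3.26] T [ 1.27  0.23 -0.01] q [ -27.58   24.33   96.38   -0.2    59.16 -108.97] w 25.748817564545632
```

>>> drive_tool:
  plan:
    - [0,0,0,0.4,1.6,0.2,20]
    - [0,0,0,0.4,1.6,0,20]
    - [0,0,0,0.4,1.6,-0.6,20]
    - [0,0,0,0.4,1.6,-1.2,20]
    - [0,0,0,0.4,1.6,-1.5,20]
    - [0,0,0,0.4,1.6,-1.5,20]

```text
time_s: 14.05
ee_pos: [528.7, -262.3, 107.2]
ee_rot: [-154.8, 89.8, -73.3]
force: [1.2, -0.3, -2.0]
gripper_width: 25.9
```

```bash
python3 st.py
```

```text
14.05 [ 528.73 -262.32  107.19] theta 81.48592704536611 tilt x-axis [ 0. -0. -1.] F [ 1.24 -0.33 -1.98] T [-0.04 -0.23  0.03] q [ -27.42   24.43   96.55   -0.18   58.87 -108.81] w 25.92330118602356
```

>>> drive_tool:
  plan:
    - [0,0,0,-0.2,0,-2,20]
    - [0,0,0,-0.2,0,-4,20]
    - [0,0,0,-0.2,0,-6,20]
    - [0,0,0,-0.2,0,-8,20]
    - [0,0,0,-0.2,0,-10,20]
    - [0,0,0,-0.2,0,-11,20]
    - [0,0,0,-0.2,0,-11,20]

```text
time_s: 14.92
ee_pos: [528.7, -262.4, 96.1]
ee_rot: [-148.9, 89.8, -67.4]
force: [1.4, -0.6, -2.4]
gripper_width: 25.9
```

```bash
python3 st.py
```

```text
14.925 [ 528.75 -262.37   96.12] theta 81.48855555481448 tilt x-axis [ 0. -0. -1.] F [ 1.43 -0.65 -2.38] T [-0.05 -0.49  0.02] q [ -27.42   25.05   97.35   -0.17   57.44 -108.82] w 25.884764850896737
```

>>> drive_tool:
  plan:
    - [0,0,0,-0.2,0,-0.7,20]
    - [0,0,0,-0.2,0,-1.3,20]
    - [0,0,0,-0.2,0,-1.8,20]
    - [0,0,0,-0.2,0,-1.8,20]

```text
time_s: 15.42
ee_pos: [528.7, -262.4, 94.9]
ee_rot: [-142.4, 89.7, -60.9]
force: [1.0, -0.0, 3.9]
gripper_width: 25.9
```

>>> drive_tool:
  plan:
    - [0,0,-4,-0.2,0,0.2,20]
    - [0,0,-9,-0.2,0,0.2,20]
    - [0,0,-14,-0.2,0,0.2,20]
    - [0,0,-19,-0.2,0,0.2,20]
    - [0,0,-24,-0.2,0,0.2,20]
    - [0,0,-28,-0.2,0,0.2,20]
    - [0,0,-30,-0.2,0,0.2,20]
    - [0,0,-30,-0.2,0,0.2,20]

```text
time_s: 16.42
ee_pos: [528.8, -262.8, 95.0]
ee_rot: [-135.9, 89.7, -84.4]
force: [3.6, -1.6, -1.7]
gripper_width: 25.7
```

```bash
python3 st.py
```

```text
16.425 [ 528.8  -262.84   94.99] theta 51.52750875522569 tilt x-axis [ 0.   -0.01 -1.  ] F [ 3.63 -1.63 -1.7 ] T [-0.53 -0.68  0.07] q [-27.4   25.14  97.38  -0.3   57.32 -78.76] w 25.69247126688534
```

>>> drive_tool:
  plan:
    - [0,0,-3,0.5,-0.2,0,20]
    - [0,0,-8,0.6,-0.4,0,20]
    - [0,0,-13,0.7,-0.4,0,20]
    - [0,0,-18,0.8,-0.4,0,20]
    - [0,0,-23,0.9,-0.4,0,20]
    - [0,0,-28,1,-0.4,0,20]
    - [0,0,-33,1.1,-0.4,0,20]
    - [0,0,-36,1.1,-0.4,0,20]
    - [0,0,-36,1.1,-0.4,0,20]

```text
time_s: 17.55
ee_pos: [528.7, -263.3, 95.0]
ee_rot: [-153.7, 89.6, -138.1]
force: [-1.6, -2.4, 1.3]
gripper_width: 25.8
```

```bash
python3 st.py
```

```text
17.55 [ 528.74 -263.32   94.99] theta 15.606430121733665 tilt x-axis [-0.01 -0.   -1.  ] F [-1.59 -2.43  1.32] T [-0.5   0.33  0.08] q [-27.38  25.29  97.11  -0.44  57.74 -42.75] w 25.78399464537932
```

>>> drive_tool:
  plan:
    - [0,0,-3,-0.2,-0.4,0,20]
    - [0,0,-8,-0.3,-0.4,0,20]
    - [0,0,-13,-0.4,-0.5,0,20]
    - [0,0,-18,-0.5,-0.5,0,20]
    - [0,0,-23,-0.6,-0.5,0,20]
    - [0,0,-28,-0.7,-0.5,0,20]
    - [0,0,-33,-0.7,-0.5,0,20]
    - [0,0,-36,-0.7,-0.5,0,20]
    - [0,0,-36,-0.7,-0.5,0,20]

```text
time_s: 18.68
ee_pos: [528.1, -263.6, 94.9]
ee_rot: [-157.7, 89.6, -178.0]
force: [-0.4, -0.1, 1.1]
gripper_width: 25.8
```

```bash
python3 st.py
```

```text
18.675 [ 528.06 -263.6    94.94] theta -20.310627952829627 tilt x-axis [-0.01 -0.   -1.  ] F [-0.43 -0.08  1.13] T [-0.16 -0.23  0.05] q [-27.53  25.35  97.01  -0.23  57.98  -7.1 ] w 25.847432963146595
```

>>> drive_tool:
  plan:
    - [0,0,-3,-0.1,0,0,20]
    - [0,0,-8,-0.2,0,0,20]
    - [0,0,-13,-0.3,0.1,0,20]
    - [0,0,-18,-0.3,0.1,0,20]
    - [0,0,-23,-0.4,0.2,0,20]
    - [0,0,-28,-0.4,0.2,0,20]
    - [0,0,-33,-0.5,0.3,0,20]
    - [0,0,-36,-0.5,0.3,0,20]
    - [0,0,-36,-0.5,0.3,0,20]

```text
time_s: 19.8
ee_pos: [527.5, -263.4, 95.0]
ee_rot: [-155.6, 89.6, 148.2]
force: [1.5, -2.3, 0.6]
gripper_width: 25.9
```

```bash
python3 st.py
```

```text
19.8 [ 527.46 -263.39   94.97] theta -56.20275569468395 tilt x-axis [-0.01  0.   -1.  ] F [ 1.48 -2.33  0.55] T [-0.41 -0.06  0.12] q [-27.67  25.32  97.06   0.03  58.01  28.51] w 25.92277831072528
```

Forces are low. I'll continue another 36° and relieve the small side load.

>>> drive_tool:
  plan:
    - [0,0,-3,0.2,-0.3,0,20]
    - [0,0,-8,0.2,-0.3,0,20]
    - [0,0,-13,0.2,-0.3,0,20]
    - [0,0,-18,0.2,-0.2,0,20]
    - [0,0,-23,0.1,-0.2,0,20]
    - [0,0,-28,0.1,-0.1,0,20]
    - [0,0,-33,0.1,-0.1,0,20]
    - [0,0,-36,0.1,-0.1,0,20]
    - [0,0,-36,0.1,-0.1,0,20]

```text
time_s: 20.92
ee_pos: [527.2, -263.0, 95.0]
ee_rot: [-152.3, 89.5, 115.6]
force: [-1.2, 0.4, 1.5]
gripper_width: 25.9
```

```bash
python3 st.py
```

```text
20.925 [ 527.16 -263.01   94.97] theta -92.10083838880917 tilt x-axis [-0.    0.01 -1.  ] F [-1.16  0.38  1.45] T [0.04 0.18 0.12] q [-27.79  25.28  97.14   0.33  57.96  64.13] w 25.89445742879035
```

>>> drive_tool:
  plan:
    - [0,0,-3,-0.1,0.2,0,20]
    - [0,0,-8,-0.1,0.3,0,20]
    - [0,0,-13,-0.1,0.3,0,20]
    - [0,0,-18,0,0.4,0,20]
    - [0,0,-23,0,0.4,0,20]
    - [0,0,-28,0.1,0.5,0,20]
    - [0,0,-32,0.1,0.5,0,20]
    - [0,0,-34,0.1,0.5,0,20]
    - [0,0,-34,0.1,0.5,0,20]

```text
time_s: 22.05
ee_pos: [527.1, -262.4, 95.0]
ee_rot: [-149.8, 89.5, 84.2]
force: [-0.1, -0.3, 1.4]
gripper_width: 26.0
```

```bash
python3 st.py
```

```text
22.05 [ 527.1  -262.42   94.97] theta -126.03219362694713 tilt x-axis [ 0.    0.01 -1.  ] F [-0.09 -0.26  1.36] T [-0.07  0.28  0.08] q [-27.84  25.16  97.35   0.53  57.67  97.91] w 25.979383040467397
```

>>> drive_tool:
  plan:
    - [0,0,0,0,0,0,20]
    - [0,0,-2,0,0,0,20]
    - [0,0,-4,0,0.1,0,20]
    - [0,0,-6,0,0.1,0,20]
    - [0,0,-7,0,0.1,0,20]
    - [0,0,-7,0,0.1,0,20]
  grip_force: 16

```text
time_s: 22.8
ee_pos: [527.1, -262.3, 95.0]
ee_rot: [-150.3, 89.5, 76.7]
force: [0.4, 0.9, 1.6]
gripper_width: 25.9
```

```bash
python3 st.py
```

```text
22.8 [ 527.13 -262.3    94.98] theta -133.04220076612248 tilt x-axis [ 0.    0.01 -1.  ] F [0.4  0.85 1.57] T [-0.01  0.17  0.1 ] q [-27.84  25.13  97.4    0.56  57.6  104.9 ] w 25.858099013465587
```

>>> drive_tool:
  plan:
    - [0,0,-1,0,0,0,20]
    - [0,0,-2,0,0,0,20]
    - [0,0,-3,0,0,0,20]
    - [0,0,-3,0,0,0,20]

```text
time_s: 23.3
ee_pos: [527.1, -262.2, 95.0]
ee_rot: [-150.3, 89.5, 73.7]
force: [0.1, 1.0, 1.6]
gripper_width: 25.9
```

```bash
python3 st.py
```

```text
23.3 [ 527.14 -262.24   94.98] theta -136.0587002049341 tilt x-axis [ 0.    0.01 -1.  ] F [0.07 1.03 1.61] T [0.01 0.07 0.15] q [-27.84  25.11  97.42   0.57  57.56 107.91] w 25.90789050186899
```

>>> drive_tool:
  plan:
    - [0,0,-0.7,0,0,0,20]
    - [0,0,-1.4,0,0,0,20]
    - [0,0,-2,0,0,0,20]
    - [0,0,-2,0,0,0,20]

```text
time_s: 23.8
ee_pos: [527.1, -262.2, 95.0]
ee_rot: [-149.9, 89.5, 72.0]
force: [0.4, -0.5, 1.4]
gripper_width: 25.8
```

```bash
python3 st.py
```

```text
23.8 [ 527.14 -262.21   94.95] theta -138.071916645788 tilt x-axis [ 0.    0.01 -1.  ] F [ 0.41 -0.5   1.38] T [0.05 0.15 0.13] q [-27.84  25.11  97.44   0.58  57.54 109.92] w 25.773500477966003
```

>>> drive_tool:
  plan:
    - [0,0,-0.7,0,0,0,20]
    - [0,0,-1.4,0,0,0,20]
    - [0,0,-2,0,0,0,20]
    - [0,0,-2,0,0,0,20]

```text
time_s: 24.3
ee_pos: [527.1, -262.2, 95.0]
ee_rot: [-150.0, 89.5, 69.9]
force: [0.2, 0.6, 2.1]
gripper_width: 26.1
```

```bash
python3 st.py
```

```text
24.3 [ 527.14 -262.2    94.97] theta -140.0855498016294 tilt x-axis [ 0.    0.01 -1.  ] F [0.18 0.63 2.08] T [-0.    0.13  0.15] q [-27.85  25.1   97.45   0.58  57.52 111.93] w 26.056437650924938
```

>>> drive_tool:
  plan:
    - [0,0,-0.7,0,0,0,20]
    - [0,0,-1.4,0,0,0,20]
    - [0,0,-2,0,0,0,20]
    - [0,0,-2,0,0,0,20]

```text
time_s: 24.8
ee_pos: [527.2, -262.2, 95.0]
ee_rot: [-150.1, 89.5, 67.8]
force: [-0.2, 0.3, 1.7]
gripper_width: 25.9
```

```bash
python3 st.py
```

```text
24.8 [ 527.15 -262.18   94.97] theta -142.0909831793496 tilt x-axis [ 0.    0.01 -1.  ] F [-0.18  0.27  1.68] T [0.03 0.11 0.11] q [-27.85  25.09  97.47   0.59  57.49 113.93] w 25.910657848776246
```

>>> drive_tool:
  plan:
    - [0,0,-0.7,0,0,0,20]
    - [0,0,-1.4,0,0,0,20]
    - [0,0,-1.5,0,0,0,20]

```text
time_s: 25.18
ee_pos: [527.1, -262.2, 95.0]
ee_rot: [-149.9, 89.5, 66.5]
force: [0.5, -0.2, 1.5]
gripper_width: 25.9
```

```bash
python3 st.py
```

```text
25.175 [ 527.13 -262.17   94.96] theta -143.6058742042353 tilt x-axis [ 0.    0.01 -1.  ] F [ 0.46 -0.16  1.49] T [0.1  0.04 0.14] q [-27.85  25.08  97.48   0.59  57.48 115.44] w 25.922756716260317
```

>>> drive_tool:
  plan:
    - [0,0,-0.7,0,0,0,20]
    - [0,0,-1.4,0,0,0,20]
    - [0,0,-1.5,0,0,0,20]

```text
time_s: 25.55
ee_pos: [527.2, -262.1, 95.0]
ee_rot: [-150.3, 89.5, 64.6]
force: [1.1, -0.3, 1.4]
gripper_width: 26.0
```

```bash
python3 st.py
```

```text
25.55 [ 527.17 -262.13   94.97] theta -145.12116080802332 tilt x-axis [ 0.    0.01 -1.  ] F [ 1.07 -0.27  1.42] T [0.11 0.03 0.16] q [-27.84  25.08  97.49   0.6   57.46 116.95] w 25.97454359995518
```

>>> drive_tool:
  plan:
    - [0,0,-0.7,0,0,0,20]
    - [0,0,-1.4,0,0,0,20]
    - [0,0,-1.5,0,0,0,20]

```text
time_s: 25.92
ee_pos: [527.2, -262.1, 95.0]
ee_rot: [-150.2, 89.5, 63.2]
force: [0.1, -0.3, 3.0]
gripper_width: 25.7
```

```bash
python3 st.py
```

```text
25.925 [ 527.19 -262.13   94.96] theta -146.62196169555176 tilt x-axis [ 0.    0.01 -1.  ] F [ 0.09 -0.26  3.01] T [0.13 0.08 0.19] q [-27.84  25.07  97.5    0.6   57.44 118.46] w 25.703953991644962
```

>>> drive_tool:
  plan:
    - [0,0,-0.7,0,0,0,20]
    - [0,0,-1.4,0,0,0,20]
    - [0,0,-1.5,0,0,0,20]

```text
time_s: 26.3
ee_pos: [527.2, -262.1, 94.9]
ee_rot: [-149.8, 89.5, 62.1]
force: [0.0, 0.6, 1.8]
gripper_width: 25.9
```

```bash
python3 st.py
```

```text
26.3 [ 527.19 -262.07   94.93] theta -148.12066539332358 tilt x-axis [ 0.    0.01 -1.  ] F [0.02 0.59 1.82] T [0.22 0.02 0.38] q [-27.84  25.07  97.51   0.59  57.42 119.96] w 25.902848846646442
```

The torque jumped to 0.38 N m, against 0.15 of drag, so the screw is at its stop. I'll relax the twist and release.

>>> drive_tool:
  plan:
    - [0,0,1,0,0,0,20]
    - [0,0,2,0,0,0,20]
    - [0,0,2,0,0,0,20]
    - [0,0,2,0,0,0,32]
    - [0,0,2,0,0,0,45]
    - [0,0,2,0,0,0,60]
    - [0,0,2,0,0,0,60]
    - [0,0,2,0,0,0,60]

```text
time_s: 27.3
ee_pos: [527.2, -262.1, 94.9]
ee_rot: [-149.7, 89.5, 64.2]
force: [0.0, -0.2, 0.5]
gripper_width: 59.9
```

>>> drive_tool:
  plan:
    - [0,0,0,0,0,10,60]
    - [0,0,0,0,0,30,60]
    - [0,0,0,0,0,60,60]
    - [0,0,0,0,0,90,60]
    - [0,0,0,0,0,115,60]
    - [0,0,0,0,0,120,60]
    - [0,0,0,0,0,120,60]

```text
time_s: 28.18
ee_pos: [527.0, -262.0, 214.8]
ee_rot: [-149.4, 89.5, 64.5]
force: [-0.0, 0.3, -0.5]
gripper_width: 60.1
```

```bash
python3 - <<'E'
from st import *
a=save('wrist','w5.png');b=save('scene','s5.png')
for n in ['wrist','scene']:
  for d in place_of(n,'key_grip')[:3]: uv=np.array(d['location'])*[640,400]; print(n,d['p'],uv,onz(n,uv,112,s))
cv2.imwrite('pics/c5.png',np.hstack([cv2.resize(a[80:320,180:460],(400,343),interpolation=2),cv2.resize(b[200:400,100:333],(400,343),interpolation=2)])[:,:,::-1])
E
```

```text
28.175 [ 526.98 -261.99  214.83] theta -146.12431930577836 tilt x-axis [ 0.    0.01 -1.  ] F [-0.05  0.32 -0.53] T [0.02 0.18 0.03] q [-27.84  19.51  87.73   0.52  72.78 118.13] w 60.080923019130225
wrist 0.95 [322.69 197.6 ] [ 526.98 -262.88  112.  ]
scene 0.91 [205.89 296.12] [ 529.13 -261.17  112.  ]
scene 0.89 [315.52 110.6 ] [486.05 141.41 112.  ]
scene 0.62 [359.49 169.4 ] [624.53  57.46 112.  ]
```

View pics/c5.png

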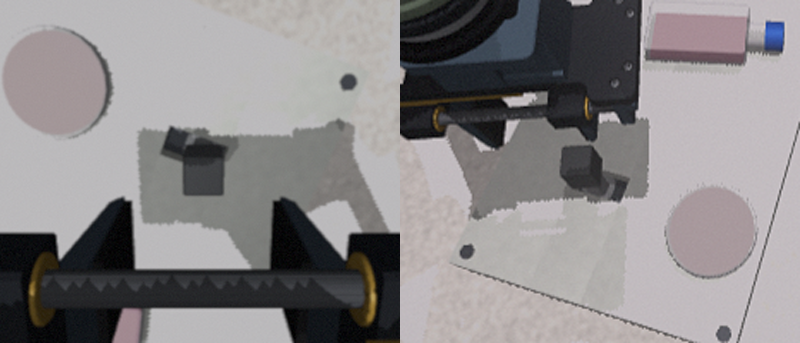

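Last picture: the key stands upright in the slot, at about (205,165) in the left half and (580,170) in the right half. The jaws are clear of it, and the dish and flask look untouched.

```bash
python3 -c "
from h import *
print(env.job_done(), state()['time_s'])"
```

```text
the job is handed in; nothing more can be done
the job is handed in; nothing more can be done
```

The screw is turned to its stop, the key stands upright and seated in it, and the job is handed in. The robot's clock read about 28 s just before I handed it in.

- **Finding the socket:** I took the smaller key from the stand. The wrist camera placed the socket about 7 mm to the −x side of the slot's centre. I then felt for it with side forces up to about 6 N, and the key dropped in and seated with about 6 N of contact force.
- **Turning the screw:** I turned it clockwise about 230° in one grip, so no fresh grip was needed. Drag was about 0.15 N m. At the stop the torque rose to about 0.38 N m, under the 0.5 limit. I then eased the twist, released the key and backed off straight up.
- **Last checks:** The final pictures and networks put the key handle upright within about 2 mm of the screw. The key seated at the expected height, and the dish and flask looked undisturbed. The screwdriver was not in that last picture.
- **One disagreement:** The stop came about 4° later than I had predicted from the socket angle in the picture. This is about what play of the key in the socket and camera error could add. I did not grip again to check the stop a second time.

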